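Show the sample cell to the inspection camera

ROBOT

A 6-joint arm with a two-finger parallel gripper is mounted at the origin on the work surface. World frame = base frame: x ahead of the robot, y to its left, z up, the work surface at z = 0. Lengths are in m, angles in degrees, forces in N, time in s.
With the tool pointing down it reaches from about 0.375 to 0.9 m from the base axis. Payload 3.1 kg.
Tool frame: the origin (TCP) lies between the finger pads; the fingertips stand 11 mm ahead of it and the grasp point (between the pads) lies 8 mm behind it; x points along the fingers, y is the direction in which the jaws open and shut, and the axes are right-handed (so a half turn about x gives the same grasp; the last joint's range is limited). The gripper opens to 87 mm and grips with 3 to 60 N. Pads are 19 mm wide; open, the fingers measure 117 mm over their backs; the gripper's body (75 mm by 190 mm) begins 51 mm behind the grasp point.
Start: joints at [-84.712, 30.224, 82.088, -0, 67.689, -10.227], TCP at [0.167, -0.602, 0.234] pointing down, gripper open.
Joint ranges: [-176.69, 176.69], [-43.24, 126.21], [12.49, 139.97], [-82, 262], [0, 151.66], [-163.58, 163.58]. Speed limits (degrees/s): [159.86, 159.86, 180, 180, 180, 180].

INTERFACE

Orientations are given as a 3x3 rotation matrix whose columns are the frame's x, y, z axes.
In Python, from rig import bot gives the robot as it stands.
- The arm moves only by the shell command python3 -m inch 'ROWS' [OPENING]. ROWS is a JSON object of lists of equal length, an entry for each row: "dp": the shift along the tool's x, y, z in mm, a list of three; "yaw": the turn about the tool's x in degrees. In form: {"dp": [[tx, ty, tz], ...], "yaw": [yaw, ...]}. A call has 1 to 20 rows; each row shifts and turns the commanded pose from where the row before left it, along the tool's axes as they then stand; what a row does not reach is not made up. A row lasts 1/12 s, in which the tool goes at most 41.7 mm and 7.16 degrees, less where a joint would pass 70% of its speed; a pose out of reach is approached as far as the arm can. A call is refused whole if a number of a shift passes 41.7 or a number of a turn 7.16, either way. A call with a gripper value outside its range is refused whole. OPENING is the finger opening in mm, from 0 to 87, set as the call begins (- or left out, the last holds). The fingers move at their own pace and stop on an object; the grip force is fixed at half the most. Time passes only in rows, so rows that do not move let the fingers close. It gives the time, the measured TCP pose, the force and the opening at its end, in the units of the state.
- bot.read_state(): the state, without advancing time (a new reading comes with each control period).
- bot.capture(name): name is "scene" or "side" or "wrist"; returns a dict with "color" (420x560x3 uint8, red, green, blue), "intrinsics" (3x3 intrinsics, pixels), "pose" (4x4, takes a point from camera to world coordinates). Camera axes: x right, y down, z forward; pixel columns grow to the right and rows downward; lengths in m; the calibration is good to about 2 mm. A picture is of the moment at which its call begins. There is no depth.
- bot.hand_in(): hands the job in, once; it reports no verdict.
The state is a dict: "time_s": time; "joint_positions": joint angles; "qvel": joint speeds; "tau": joint torques, N m; "position": TCP position; "tcp_rot": TCP orientation; "force": force on the tool from outside, world axes, zero at the start; "moment": the same for the moment, N m; "opening": opening from 0.0 (shut) to 1.0 (fully open).
Only numpy, scipy, OpenCV 4.12 (cv2) and the standard library are available. Lean on these libraries where they do the work, as an engineer would, in place of code of your own. Each camera call takes 0.05 s, during which the arm holds its last target.

TASK

Lift the black light cover off the aluminium cell holder and set it down open side down on the bench, then draw the blue-stoppered glass cell straight out, holding it only by its two frosted sides so that the fingers never touch its clear windows. Present it to the inspection camera for a check of the windows: upright, stopper up, one clear window squarely facing the lens, the spot a third of the way up its glass, where the light beam passes, on the lens axis and 100 mm in front of the lens, and finish while holding it there still in the gripper. Do not drop anything or touch the camera, and leave the rack with its two spare cells and the amber bottle where they are.

Things in the scene. Friction and masses are not known exactly. Their poses are not given: they have to be found in the camera images.
- cover_mid (a point): black light cover, a loose square cap open below, 34 x 34 x 40 mm high, walls 4 mm, 60 g, small white dot on top; it stands over the cell on the holder's block, round a 2 mm high collar that locates it, so it lifts straight up. This point is its centre, half-way up (20 mm above its rim); x, y square to its sides, z up through its closed top
- cover: the same cover, its origin at the centre of its open lower rim (34 mm above the bench as it stands on the holder)
- holder_well (a point): centre of the mouth of the cell holder's square well, in the top face of its aluminium block, 34 mm above the bench. The well is 14 x 14 mm and 22 mm deep, with a collar 24 x 24 mm, 2 mm high, round it; z up, x along the light beam
- holder: cell holder, fixed: black base plate 120 (x) x 80 (y) x 8 mm, aluminium block 50 x 50 mm on it up to 34 mm, black lens barrels with red end caps along its x axis on both sides (62 mm from the centre, top at 36 mm), brass thumb screw at +y (36 mm from the centre, top at 28 mm); origin at the centre of its underside
- cell_mid (a point): centre, half-way up (26.5 mm above its foot), of the sample cell with the blue stopper, 12.5 x 12.5 mm in plan and 53 mm high: 45 mm of glass and an 8 mm stopper head on top, slightly narrower than the glass; 14 g. Its +y and -y faces are frosted (white, for holding, 12.5 mm apart), its +x and -x faces are the clear windows; z up through the stopper
- cell: the same sample cell, its origin at the centre of its foot, same axes. At the start it stands loose in the holder's well, 0.75 mm clearance all round, windows facing the lens barrels, foot 12 mm, glass top 57 mm and stopper top 65 mm above the bench
- cell_spot (a point): spot a third of the way up the sample cell's glass, where the light beam passes: on the cell's axis, 15 mm above its foot (11.5 mm below its centre); same axes. This point is to be presented
- focus (a point): the point in the air on the lens axis 100 mm in front of the lens, 150 to 210 mm above the bench, where the cell is to be presented. Its x axis is the lens axis, level, pointing from here to the lens; z up. The space round and below it is free
- lens (a point): centre of the front of the inspection camera's lens, axes as at the focus point: red camera body 32 x 32 mm, black lens 50 mm long, black ring light (66 mm outside diameter) round the lens front, clamped to a steel post
- camera_stand: the camera's stand with all that it carries, fixed; origin on the bench straight below the focus point, x as the lens axis, z up. Along +x from it: lens front at 100 mm, black base plate 110 x 100 x 12 mm from 180 to 290 mm, post (14 mm thick, 252 mm high) at 237 mm
- rack: bystander: white cell rack, loose, 110 (x) x 42 (y) x 30 mm, 0.4 kg, with five wells in a row along x; origin at the centre of its underside
- spare_a: bystander: spare cell with a white stopper standing in a well of the rack, 12.5 x 12.5 mm in plan and 53 mm high: 45 mm of glass and an 8 mm stopper head on top, slightly narrower than the glass, top 61 mm above the bench; origin at the centre of its foot
- spare_b: bystander: second spare cell with a white stopper in the rack, same size; origin at the centre of its foot
- bottle: bystander: amber reagent bottle with a black cap, 56 mm in diameter, 110 mm high, 0.22 kg; origin at the centre of its underside
There are look-alikes about, which are no part of the job. There is more than one size of the camera_stand; the one meant has the size given above. Of the things like the cover, leave any that is green; of the rest the smaller one is meant.

How it is judged (in metres and radians):
On the way, in this order (a step that is already met when the one before it is completed fails the run):
1. the cover stands on the bench, open side down, and is let go (height (world z) of cover below 0.006 m and angle between cover's own z axis and vertical below 0.1 rad and linear speed of cover below 0.02 m/s and contact force between cover and the fingers below 0.05 N), for 0.2 s.
2. the cell is drawn out of the well and hangs in the gripper alone (height (world z) of cell above 0.045 m and contact force between cell and the fingers above 0.3 N and contact force between cell and holder below 0.05 N), for 0.1 s.
At the end, for the whole second after the job is handed in: Cell held still in the gripper alone: spot a third of the way up its glass within 15 mm along and 10 mm across the lens axis of the point 100 mm before the lens, stopper up within 7 degrees, window facing the lens within 8 degrees; cover at rest on the bench, open side down, let go (all of step 1 and x of cell_spot in the frame of focus between -0.015 and 0.015 m and y of cell_spot in the frame of focus between -0.01 and 0.01 m and z of cell_spot in the frame of focus between -0.01 and 0.01 m and angle between cell_spot's own z axis and vertical below 0.12 rad and angle between the x axis of cell_spot and the x axis of focus, either way round below 0.14 rad and linear speed of cell below 0.02 m/s and contact force between cell and the fingers above 0.3 N and contact force between cell and camera_stand below 0.05 N and contact force between cell and holder below 0.05 N); the arm keeps its last pose, push and grip.
It fails at once if a finger touches a clear window of the cell (contact force between any of cell_c1, cell_c2 and the fingers above 0.3 N).
It fails at once if the camera or its stand is touched (contact force between camera_stand and anything else above 1 N).
It fails at once if the cell is dropped (contact force between cell and the fingers below 0.05 N and linear speed of cell above 0.5 m/s).
It fails at once if the cover is dropped (contact force between cover and the fingers below 0.05 N and linear speed of cover above 0.5 m/s).
It fails at once if the rack, a spare cell or the bottle is moved by more than 20 mm (distance of any of rack, spare_a, spare_b, bottle from where it was at the start of the episode above 0.02 m).
It also fails if it takes over 64 s, if anything falls off the work surface, if the arm or the gripper's body presses on something with over 40 N, if the wrist force passes 120 N, or if a joint passes its speed limit or range.

## Working session

There is one attempt and no reset: what is moved stays moved. The work goes in short steps, Python scripts to look and compute and a shell command to move; the robot and the scene stay as the last step left them, time stands still between calls to the robot, and variables do not carry over. Pictures are saved under pics/ and viewed, and the job is handed in when it is done.

```bash
ls; mkdir -p pics
python3 - <<'E'
from rig import bot
import cv2
s=bot.read_state();print(s)
for n in ["scene","side","wrist"]:
    c=bot.capture(n);cv2.imwrite(f"pics/{n}0.png",c["color"][:,:,::-1]);print(n,c["intrinsics"].round(1).tolist(),c["pose"].round(3).tolist())
E
```

```text
pics
{'time_s': 0.0, 'joint_positions': array([-8.47121954e+01,  3.02786410e+01,  8.21570049e+01, -1.90932802e-03,
        6.76869148e+01, -1.02283210e+01]), 'qvel': array([-0.0623509 ,  0.05318181, -0.00744841, -0.01803378, -0.03315631,
       -0.04275493]), 'tau': array([ 9.57114789e-04, -4.40029299e+01, -1.76596963e+01,  6.32543396e-02,
        5.80909266e-02, -1.62031561e-04]), 'position': array([ 0.16713616, -0.60150585,  0.23257164]), 'tcp_rot': array([[-2.27832997e-04,  2.67521556e-01, -9.63551849e-01],
       [ 2.12714239e-03, -9.63549564e-01, -2.67521424e-01],
       [-9.99997712e-01, -2.11056219e-03, -3.49528056e-04]]), 'force': array([-0.55725353,  0.3999209 ,  0.86525975]), 'moment': array([0.03119311, 0.00919961, 0.05495966]), 'opening': 1.0022423708947403}
scene [[467.7, 0.0, 274.3], [0.0, 467.7, 210.9], [0.0, 0.0, 1.0]] [[-0.162, 0.516, -0.841, 1.465], [0.986, 0.065, -0.15, 0.305], [-0.023, -0.854, -0.52, 0.783], [0.0, 0.0, 0.0, 1.0]]
side [[403.1, 0.0, 277.8], [0.0, 403.1, 212.7], [0.0, 0.0, 1.0]] [[-0.901, -0.302, 0.312, 0.06], [-0.433, 0.653, -0.621, 0.867], [-0.016, -0.694, -0.719, 0.996], [0.0, 0.0, 0.0, 1.0]]
wrist [[348.2, 0.0, 285.1], [0.0, 348.2, 213.9], [0.0, 0.0, 1.0]] [[0.268, -0.928, -0.257, 0.237], [-0.963, -0.259, -0.07, -0.583], [-0.002, 0.267, -0.964, 0.383], [0.0, 0.0, 0.0, 1.0]]
```

View pics/scene0.png

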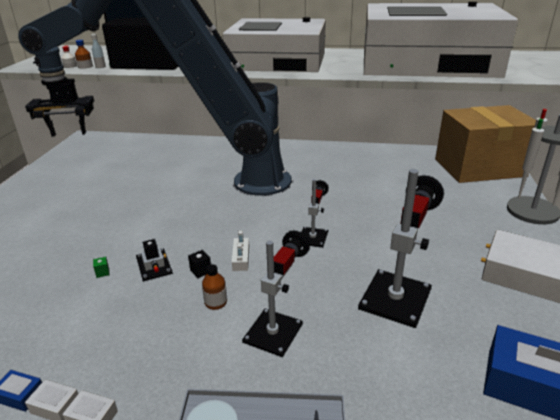

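View pics/side0.png

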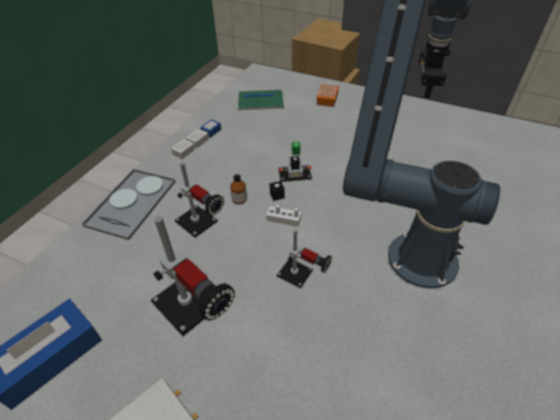

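View pics/wrist0.png

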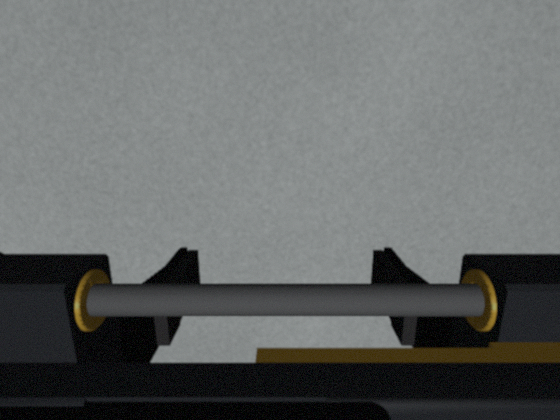

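Candidates: three camera stands, at scene pixels (313,237), (273,330) and (396,297), which I need to tell apart by size. The covers are green at (101,266), black on the holder at (152,250) and loose black at (200,262). I'll enlarge these.

```bash
cat > h.py <<'E'
import numpy as np,cv2
from rig import bot
def save(c,name,box,k):
    x0,y0,x1,y1=box
    im=cv2.resize(c["color"][y0:y1,x0:x1,::-1],None,fx=k,fy=k,interpolation=cv2.INTER_CUBIC)
    cv2.imwrite(f"pics/{name}.png",im)
def px(c,p):
    T=np.linalg.inv(c["pose"]);q=T[:3,:3]@np.asarray(p)+T[:3,3];u=c["intrinsics"]@q;return u[:2]/u[2]
def ray(c,uv):
    d=c["pose"][:3,:3]@np.linalg.solve(c["intrinsics"],[uv[0],uv[1],1]);return c["pose"][:3,3],d/np.linalg.norm(d)
def atz(c,uv,z):
    o,d=ray(c,uv);return o+d*(z-o[2])/d[2]
def tri(*cu):
    A=0;b=0
    for c,uv in cu:
        o,d=ray(c,uv);M=np.eye(3)-np.outer(d,d);A=A+M;b=b+M@o
    p=np.linalg.solve(A,b)
    return p,[np.linalg.norm(px(c,p)-uv) for c,uv in cu]
E
python3 - <<'E'
from h import *
import pickle
s=bot.capture("scene");d=bot.capture("side")
pickle.dump((s,d),open("c0.pkl","wb"))
save(s,"s_a",(80,220,280,320),4)
save(s,"s_b",(220,160,460,360),3.3)
save(d,"d_a",(220,130,380,250),5)
save(d,"d_b",(140,150,340,340),3.1)
E
```

```text
(no output)
```

View pics/s_a.png

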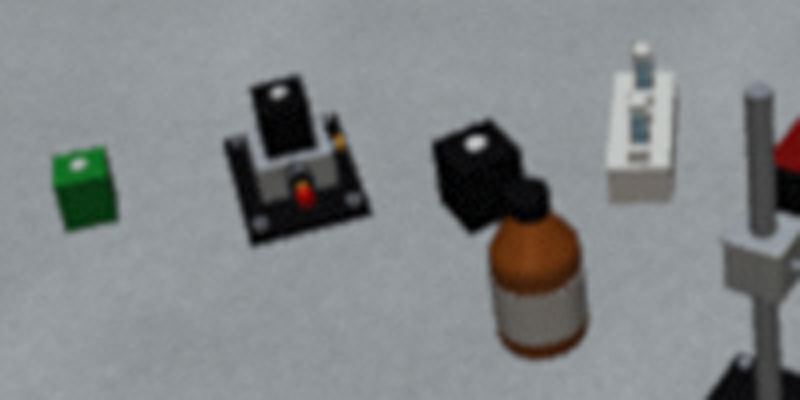

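View pics/s_b.png

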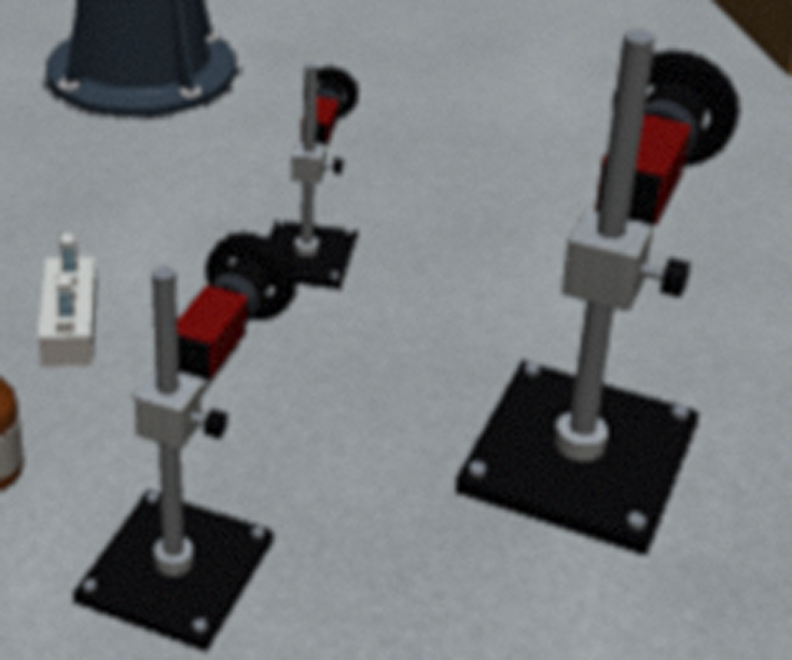

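View pics/d_a.png

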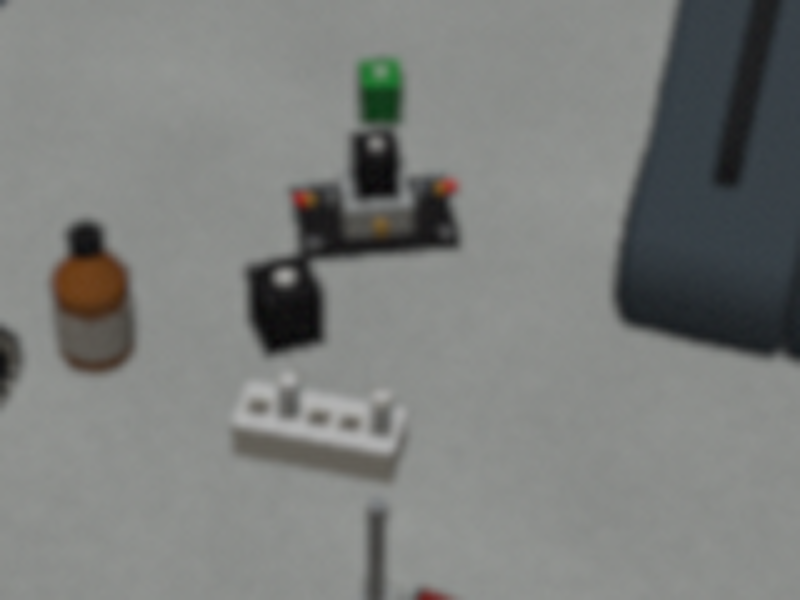

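View pics/d_b.png

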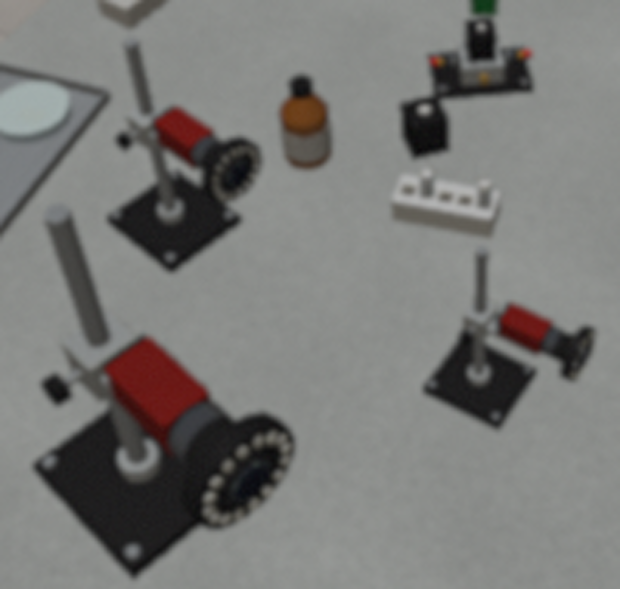

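Scene crop `s_b` shows plate corners for the middle stand near (75,597), (207,645), (272,535) and (140,492). For the large one they are near (458,485), (647,547), (697,413) and (522,362). The small stand's right edge runs (357,233)–(342,283). Next I compute sizes.

Run:
```python
from h import *
import pickle
s,d=pickle.load(open("c0.pkl","rb"))
def S(u,v): return (220+u/3.3,160+v/3.3)
def D(u,v): return (140+u/3.1,150+v/3.1)
def DA(u,v): return (220+u/5,130+v/5)
def SA(u,v): return (80+u/4,220+v/4)
f=lambda p:(p*1000).round(0)
for n,c,pts,post in [("M scene",s,[S(75,592),S(207,640),S(272,535),S(148,490)],None),
 ("L scene",s,[S(458,480),S(645,540),S(697,413),S(522,362)],None),
 ("M side",d,[D(108,218),D(172,270),D(242,218),D(176,172)],None),
 ("L side",d,[D(36,465),D(135,575),D(240,480)],None),
 ("S side",d,[D(425,385),D(500,425),D(536,372),D(464,335)],None)]:
    P=[atz(c,p,.012) for p in pts]
    print(n,[f(p)[:2].tolist() for p in P],[round(1000*np.linalg.norm(P[i]-P[i-1])) for i in range(len(P))])
# post tops
for n,a,b in [("M",S(165,272),D(132,42)),("L",S(638,38),D(60,213)),("S",S(311,68),D(482,252))]:
    p,e=tri((s,a),(d,b));print(n,f(p),np.round(e,1))
# cover tops
for n,a,b in [("holdercover dot",SA(279,92),DA(376,144)),("loose dot",SA(476,144),DA(285,277)),("green",SA(80,165),DA(380,72)),("cellA",SA(642,48),DA(288,380)),("cellB",SA(642,97),DA(381,397))]:
    p,e=tri((s,a),(d,b));print(n,f(p),np.round(e,1))
# lens front centres (ring)
for n,a,b in [("M",S(252,276),D(237,170)),("L",S(691,108),D(247,480)),("S",S(330,92),D(580,352))]:
    p,e=tri((s,a),(d,b));print(n,f(p),np.round(e,1))
```

```text
M scene [[761.0, 101.0], [789.0, 194.0], [691.0, 225.0], [659.0, 132.0]] [107, 97, 103, 98]
L scene [[618.0, 351.0], [660.0, 477.0], [520.0, 527.0], [475.0, 399.0]] [151, 133, 149, 136]
M side [[785.0, 194.0], [680.0, 227.0], [653.0, 133.0], [757.0, 103.0]] [94, 110, 98, 108]
L side [[662.0, 475.0], [517.0, 526.0], [485.0, 409.0]] [189, 153, 121]
S side [[379.0, 246.0], [296.0, 257.0], [289.0, 187.0], [370.0, 176.0]] [71, 83, 70, 82]
M [723. 161. 251.] [0.6 0.4]
L [572. 436. 348.] [0.8 0.7]
S [337. 215. 191.] [0.5 0.5]
holdercover dot [ 520. -202.   74.] [0.2 0.2]
loose dot [529. -66.  51.] [0.4 0.3]
green [ 571. -325.   40.] [0.3 0.2]
cellA [468.  42.  87.] [3.8 3.1]
cellB [428.  13.  34.] [4.4 3.7]
M [598. 198. 164.] [1.  0.7]
L [397. 504. 208.] [2.2 2.5]
S [238. 225. 116.] [0.5 0.6]
```

The middle stand fits: plate ≈108×97 mm, post top at 251 mm. The others have posts of 348 mm and 191 mm. The black cover on the holder (dot at z≈74) is the smaller non-green one; the loose black one is about 51 mm high. Next is the holder yaw and the approach.

Run:
```python
from h import *
import pickle
s,d=pickle.load(open("c0.pkl","rb"))
def DA(u,v): return (220+u/5,130+v/5)
def SA(u,v): return (80+u/4,220+v/4)
a=atz(d,DA(303,199),.028);b=atz(d,DA(448,187),.028);print(a,b,np.degrees(np.arctan2(*(b-a)[[1,0]])))
P=[atz(d,DA(*q),.008) for q in [(302,250),(458,240)]];print(P,np.degrees(np.arctan2(*(P[1]-P[0])[[1,0]])))
P=[atz(s,SA(*q),.008) for q in [(253,238),(225,142),(371,210)]];print(P)
st=bot.read_state();R=st["tcp_rot"];t=np.array([.52,-.202,.234]);print((R.T@(t-st["position"])*1000).round(1), np.degrees(np.arctan2(R[1,1],R[0,1])))
```

```text
[ 0.56630427 -0.17369727  0.028     ] [ 0.4736303  -0.23132842  0.028     ] -148.1237623716644
[array([ 0.55236183, -0.14208886,  0.008     ]), array([ 0.45190732, -0.20041937,  0.008     ])] -149.85772740438048
[array([ 0.59190321, -0.20096977,  0.008     ]), array([ 0.49562984, -0.26217393,  0.008     ]), array([ 0.55396638, -0.13443421,  0.008     ])]
[  -0.5 -290.9 -446.9] -74.48275341333674
```

```bash
python3 -m inch '{"dp": [[0,-20.8,-31.9],[0,-20.8,-31.9],[0,-20.8,-31.9],[0,-20.8,-31.9],[0,-20.8,-31.9],[0,-20.8,-31.9],[0,-20.8,-31.9],[0,-20.8,-31.9],[0,-20.8,-31.9],[0,-20.8,-31.9],[0,-20.8,-31.9],[0,-20.8,-31.9],[0,-20.8,-31.9],[0,-20.8,-31.9],[0,0,0],[0,0,0],[0,0,0],[0,0,0]], "yaw": [0,0,0,0,0,0,0,0,0,0,0,0,0,0,-5.2,-5.2,-5.2,0]}'
python3 - <<'E'
from h import *
import pickle
c=bot.capture("wrist");pickle.dump(c,open("w1.pkl","wb"));save(c,"w1",(0,0,560,420),1.4)
E
```

```text
time_s: 1.75
position: [0.5198, -0.2015, 0.2334]
tcp_rot: [[-0.0, 0.519, -0.855], [0.0, -0.855, -0.519], [-1.0, -0.0, 0.0]]
force: [-1.1, 0.5, 0.6]
opening: 1.003
```

View pics/w1.png

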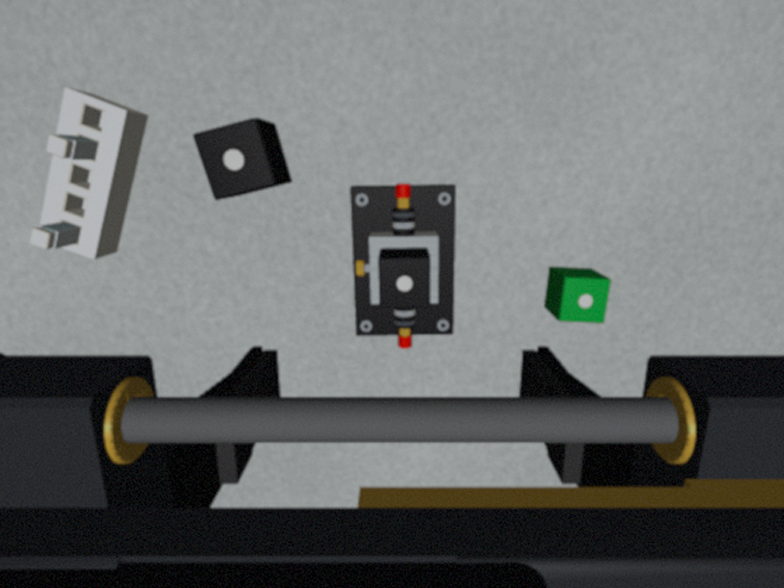

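Wrist view: the holder is centred, with the cover dot at (404,283), caps at (403,190) and (405,341), the thumb screw at left (360,268), green cover at (585,300) and the larger loose cover at (233,159). The holder's axis is already nearly square to the jaw.

Run:
```python
from h import *
import pickle
c=pickle.load(open("w1.pkl","rb"));st=bot.read_state();R=st["tcp_rot"];p=st["position"]
save(c,"w1c",(230,110,350,260),4)
q=atz(c,(404/1.4,283.5/1.4),.074);print(q,R.T@(q-p)*1000)
for u,z in [((350,187),.008),((455,185),.008),((357,334),.008),((453,334),.008)]:
    print((R.T@(atz(c,(u[0]/1.4,u[1]/1.4),z)-p)*1000).round(1))
```

```text
[ 0.51879672 -0.20609299  0.074     ] [159.45234579   3.20720722   2.9193672 ]
[225.5 -37.2 -55.5]
[225.4  41.7 -57.4]
[225.5 -34.1  61.5]
[225.4  44.2  61.1]
```

View pics/w1c.png

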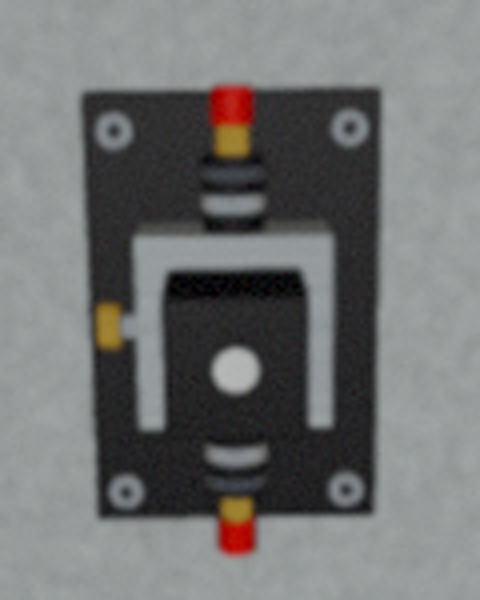

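```bash
python3 -m inch '{"dp": [[0,3.4,2.6],[30,0,0],[30,0,0],[30,0,0],[20,0,0],[0,0,0],[0,0,0]], "yaw": [-1.4,0,0,0,0,0,0]}'
python3 - <<'E'
from h import *
import pickle
c=bot.capture("wrist");pickle.dump(c,open("w2.pkl","wb"));save(c,"w2",(0,0,560,420),1.4)
st=bot.read_state();R=st["tcp_rot"];p=st["position"]
print(px(c,p+R@[.011,.0435,0])*1.4,px(c,p+R@[.011,-.0435,0])*1.4,px(c,p+R@[.011,0,0])*1.4)
for n,q in dict(top=[.5188,-.2061,.074]).items(): print(px(c,np.array(q))*1.4)
E
```

```text
time_s: 2.38
position: [0.5186, -0.2064, 0.1228]
tcp_rot: [[-0.002, 0.536, -0.844], [0.001, -0.844, -0.536], [-1.0, -0.002, 0.001]]
force: [0.4, -0.1, 0.3]
opening: 1.001
[523.73600975 372.50849641] [279.27841421 372.14087447] [401.41423178 372.32454561]
[398.62256071 335.61567599]
```

View pics/w2.png

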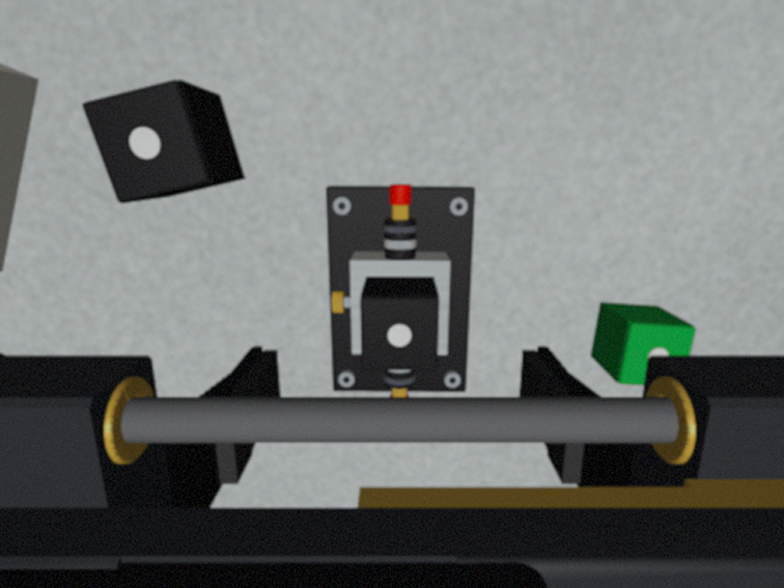

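Cover dot at (399,335), jaw centre at about 401: square and centred. Descending and gripping.

```bash
python3 -m inch '{"dp": [[30,0,0],[25,0,0],[12,0,0],[0,0,0],[0,0,0]], "yaw": [0,0,0,0,0]}' && python3 -m inch '{"dp": [[0,0,0],[0,0,0],[0,0,0],[0,0,0],[0,0,0],[0,0,0],[0,0,0],[0,0,0],[0,0,0],[0,0,0]], "yaw": [0,0,0,0,0,0,0,0,0,0]}' 0
```

```text
time_s: 2.85
position: [0.5201, -0.2071, 0.0577]
tcp_rot: [[0.002, 0.537, -0.844], [-0.001, -0.844, -0.537], [-1.0, 0.002, -0.001]]
force: [-0.5, -0.2, -0.0]
opening: 1.001
time_s: 3.68
position: [0.5191, -0.2064, 0.0565]
tcp_rot: [[-0.0, 0.538, -0.843], [0.0, -0.843, -0.538], [-1.0, -0.0, 0.0]]
force: [0.6, -0.0, 0.3]
opening: 0.391
```

```bash
python3 -m inch '{"dp": [[-4,0,0],[-8,0,0],[-12,0,0],[-16,0,0],[-16,0,0],[-8,0,0],[0,0,15],[0,0,25],[0,0,25],[0,0,25],[0,0,20],[0,0,10],[0,0,0]], "yaw": [0,0,0,0,0,0,0,0,0,0,0,0,0]}'
python3 - <<'E'
from h import *
c=bot.capture("wrist");save(c,"w3",(0,0,560,420),1.4)
c=bot.capture("scene");save(c,"s3",(80,180,280,330),4)
E
```

```text
time_s: 4.77
position: [0.4166, -0.2717, 0.1207]
tcp_rot: [[-0.001, 0.535, -0.845], [0.0, -0.845, -0.535], [-1.0, -0.001, 0.0]]
force: [0.1, -0.3, -0.5]
opening: 0.39
```

View pics/w3.png

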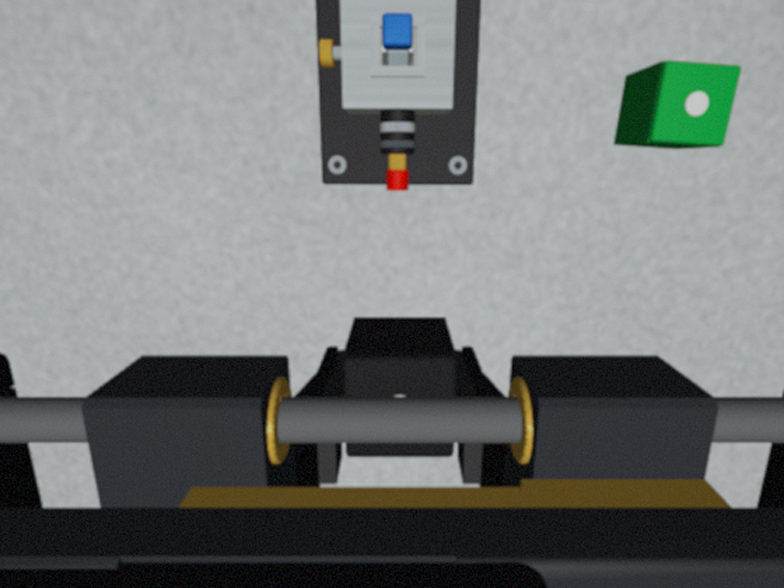

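View pics/s3.png

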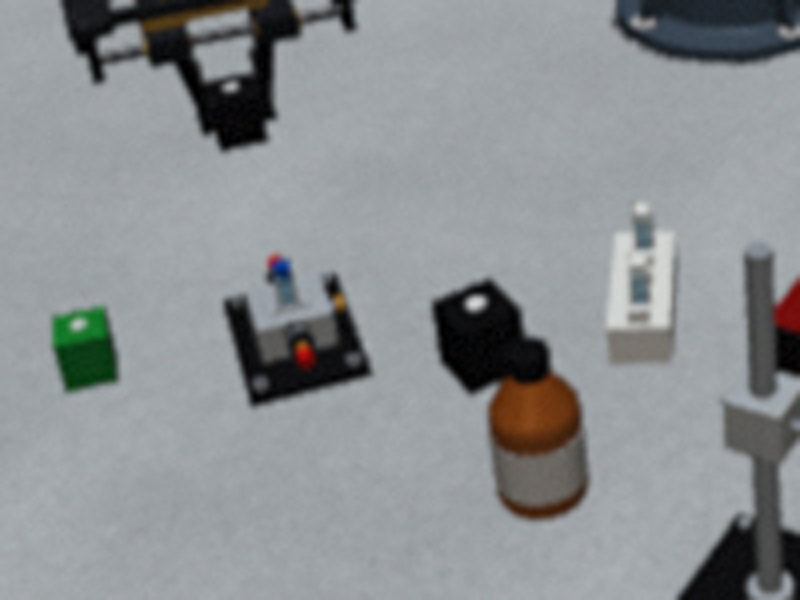

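The cover is held upright and off the holder, the blue-stoppered cell shows at wrist (397,30), and the bench below the cover is clear. Setting it down.

```bash
python3 -m inch '{"dp": [[20,0,0],[28,0,0],[25,0,0],[15,0,0],[6,0,0],[2,0,0],[2,0,0],[0,0,0],[0,0,0],[0,0,0]], "yaw": [0,0,0,0,0,0,0,0,0,0]}' && python3 -m inch '{"dp": [[0,0,0],[0,0,0],[0,0,0],[0,0,0],[0,0,0],[0,0,0]], "yaw": [0,0,0,0,0,0]}' 60 && python3 -m inch '{"dp": [[-10,0,0],[-25,0,0],[-30,0,0],[-30,0,0],[-25,0,0],[0,0,-15],[0,0,-25],[0,0,-25],[0,0,-25],[0,0,-20],[0,0,-5],[0,0,0],[0,0,0]], "yaw": [0,0,0,0,0,0,0,0,0,0,0,0,0]}'
python3 - <<'E'
from h import *
import pickle
c=bot.capture("wrist");pickle.dump(c,open("w4.pkl","wb"));save(c,"w4",(0,0,560,420),1.4)
save(c,"w4c",(230,200,330,290),6)
c=bot.capture("scene");save(c,"s4",(80,120,280,330),2.8)
E
```

```text
time_s: 5.7
position: [0.4186, -0.2713, 0.0235]
tcp_rot: [[0.001, 0.538, -0.843], [-0.001, -0.843, -0.538], [-1.0, 0.002, -0.0]]
force: [-0.7, 0.6, -1.2]
opening: 0.386
time_s: 6.2
position: [0.418, -0.2709, 0.0226]
tcp_rot: [[0.0, 0.537, -0.843], [0.0, -0.843, -0.537], [-1.0, 0.0, -0.0]]
force: [-0.0, -0.9, 0.5]
opening: 0.674
time_s: 7.28
position: [0.5143, -0.2089, 0.1427]
tcp_rot: [[-0.001, 0.538, -0.843], [0.0, -0.843, -0.538], [-1.0, -0.001, 0.001]]
force: [0.0, -0.4, -0.3]
opening: 0.695
```

View pics/w4.png

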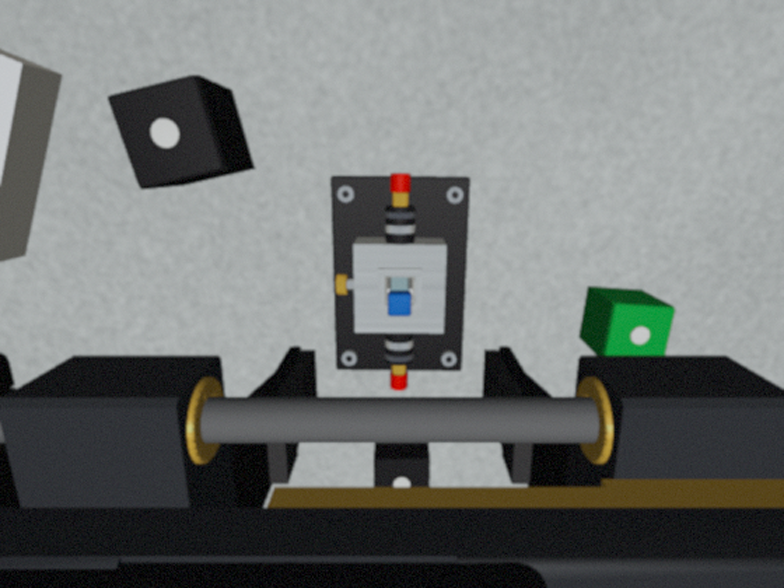

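View pics/s4.png

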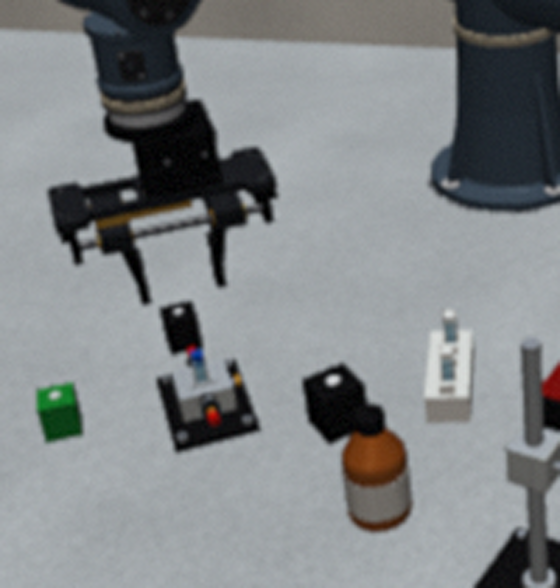

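The cover stands upright on the bench behind the holder (scene crop (180,325)). Now the stopper in close-up.

View pics/w4c.png

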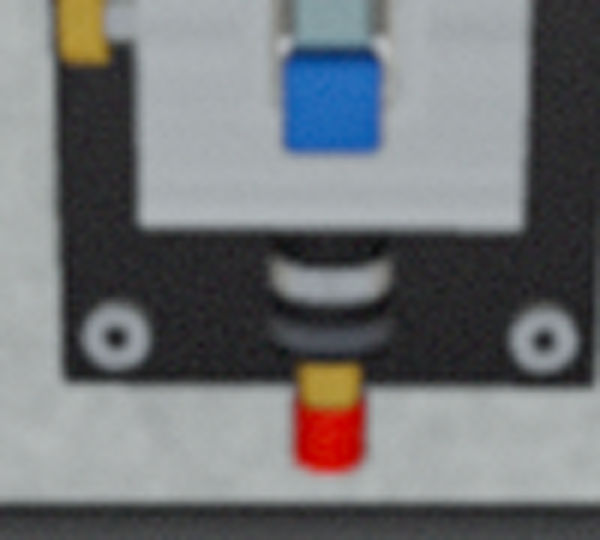

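Run:
```python
from h import *
import pickle
c=pickle.load(open("w4.pkl","rb"));st=bot.read_state();R=st["tcp_rot"];p=st["position"]
q=atz(c,(230+332/6,200+106/6),.065);print(q,(R.T@(q-p)*1000).round(1),p)
for u,z in [((138,225),.034),((524,225),.034),((65,378),.008),((592,380),.008)]: print((R.T@(atz(c,(230+u[0]/6,200+u[1]/6),z)-p)*1000).round(1))
```

```text
[ 0.51944208 -0.20601296  0.065     ] [77.6  0.2 -6.6] [ 0.51382721 -0.20943255  0.14257662]
[108.6 -25.2  18.6]
[108.6  25.5  18.5]
[134.6 -39.   51.7]
[134.6  38.7  51.8]
```

```bash
python3 -m inch '{"dp": [[0,0,-6.2],[30,0,0],[30,0,0],[20,0,0],[8,0,0],[4,0,0],[0,0,0],[0,0,0]], "yaw": [0,0,0,0,0,0,0,0]}'
python3 - <<'E'
from h import *
c=bot.capture("wrist");save(c,"w5",(130,120,430,420),2)
c=bot.capture("scene");save(c,"s5",(100,200,200,290),8)
print(bot.read_state()["position"])
E
```

```text
time_s: 8.05
position: [0.5208, -0.2063, 0.0514]
tcp_rot: [[0.001, 0.537, -0.843], [-0.001, -0.843, -0.537], [-1.0, 0.001, -0.001]]
force: [0.5, -0.5, -0.2]
opening: 0.691
[ 0.52107347 -0.20634594  0.05185645]
```

View pics/w5.png

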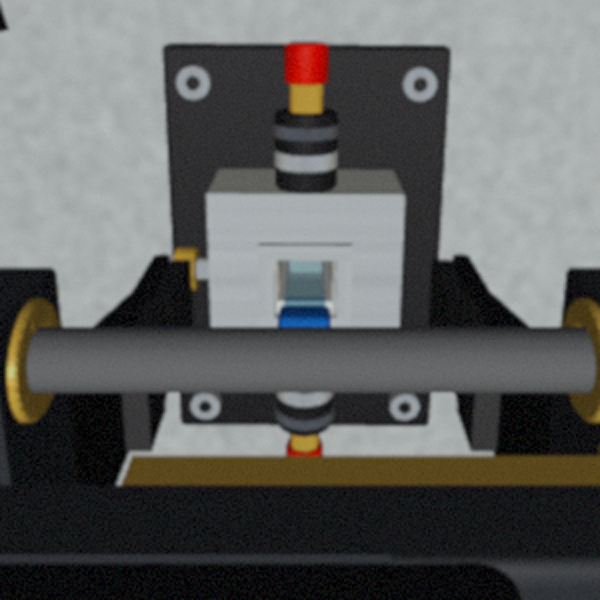

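View pics/s5.png

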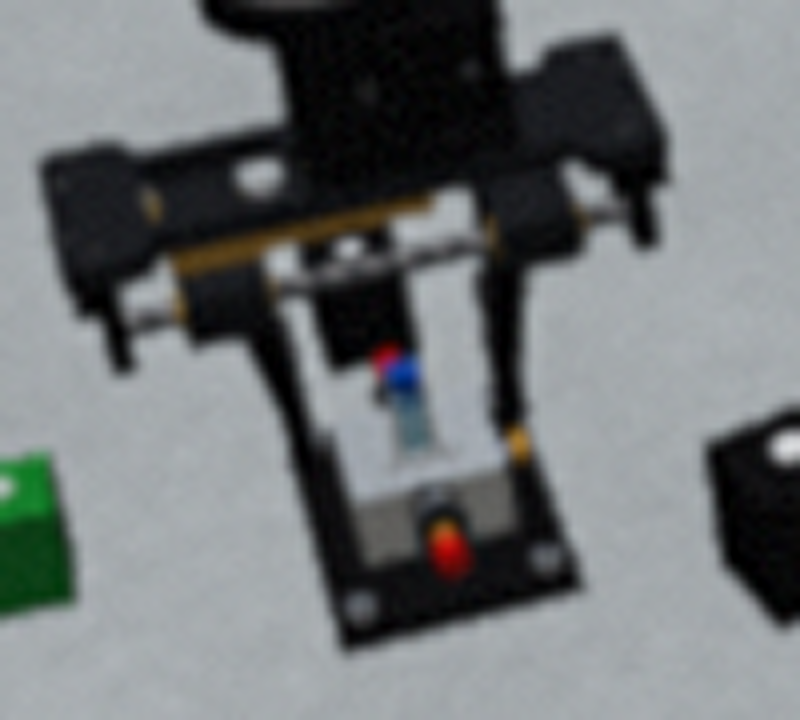

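The cell stands centred between the fingers, with its frosted sides toward the pads. Closing.

```bash
python3 -m inch '{"dp": [[1,0,0],[0,0,0],[0,0,0],[0,0,0],[0,0,0],[0,0,0],[0,0,0],[0,0,0],[0,0,0],[0,0,0],[0,0,0],[0,0,0]], "yaw": [0,0,0,0,0,0,0,0,0,0,0,0]}' 0
```

```text
time_s: 9.15
position: [0.5202, -0.2057, 0.0495]
tcp_rot: [[-0.0, 0.538, -0.843], [0.0, -0.843, -0.538], [-1.0, -0.0, 0.0]]
force: [0.6, 0.4, 0.1]
opening: 0.142
```

```bash
python3 -m inch '{"dp": [[-2,0,0],[-4,0,0],[-6,0,0],[-8,0,0],[-10,0,0],[-15,0,0],[-20,0,0],[-25,0,0],[-25,0,0],[-20,0,0],[-10,0,0],[-5,0,0],[0,0,0],[0,0,0]], "yaw": [0,0,0,0,0,0,0,0,0,0,0,0,0,0]}'
python3 - <<'E'
from h import *
import pickle
s=bot.capture("scene");d=bot.capture("side");w=bot.capture("wrist");pickle.dump((s,d,w),open("c6.pkl","wb"))
save(w,"w6",(130,120,430,420),2)
save(s,"s6",(90,150,210,240),6.6);save(s,"s6m",(230,210,350,360),4)
save(d,"d6",(260,60,380,190),4.5);save(d,"d6m",(170,150,240,240),6.5)
print(bot.read_state()["position"])
E
```

```text
time_s: 10.32
position: [0.5197, -0.2055, 0.1991]
tcp_rot: [[-0.001, 0.537, -0.843], [0.001, -0.843, -0.537], [-1.0, -0.001, 0.0]]
force: [0.2, 0.2, -0.2]
opening: 0.144
[ 0.51939673 -0.20527915  0.19815589]
```

View pics/w6.png

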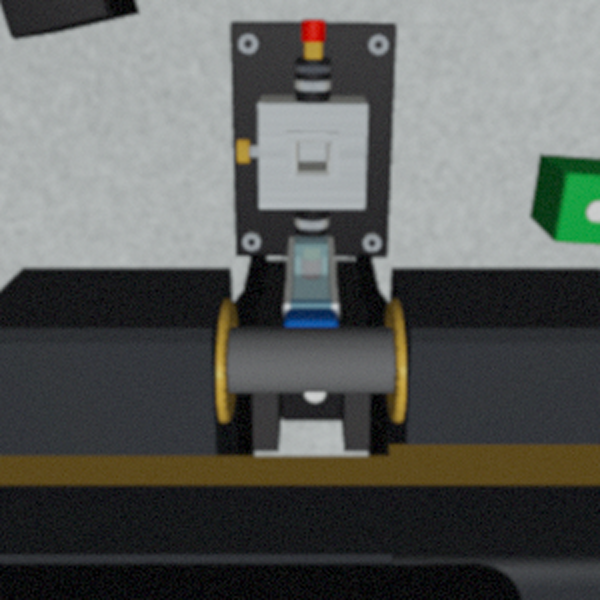

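View pics/s6.png

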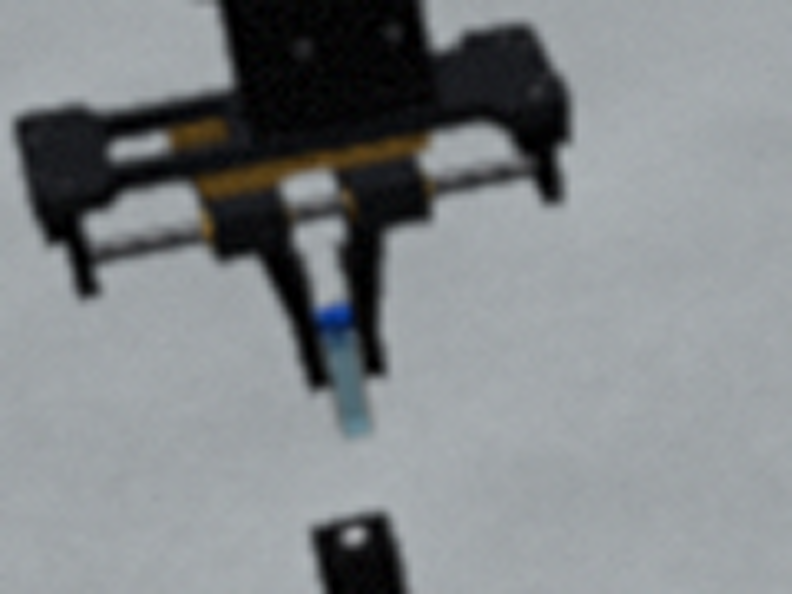

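View pics/s6m.png

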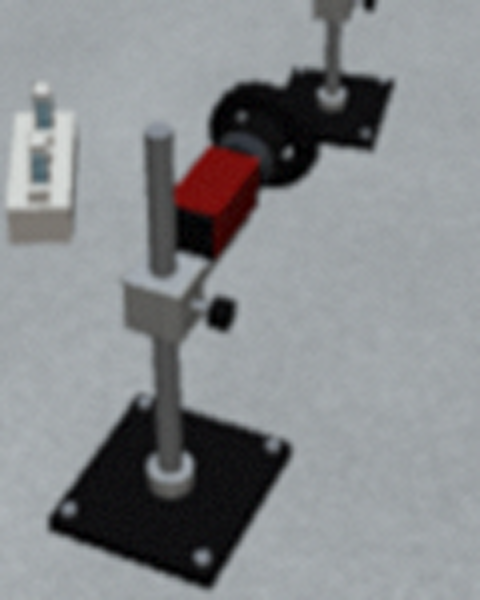

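View pics/d6m.png

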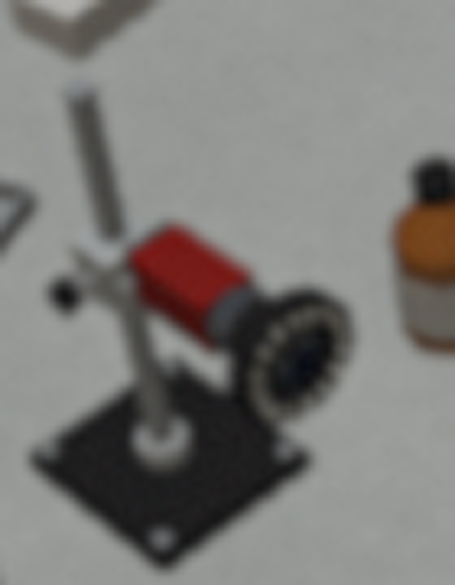

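The cell hangs upright in the gripper and the well is empty. In both views I can see the chosen stand's plate corners, post top and ring light, so I'll fit its pose to all of those.

Run:
```python
from h import *
import pickle
from scipy.optimize import least_squares
s,d,w=pickle.load(open("c6.pkl","rb"))
S=lambda u,v:np.array((230+u/4,210+v/4)); D=lambda u,v:np.array((170+u/6.5,150+v/6.5))
obs=[(s,S(50,518),(290,50,12)),(s,S(211,576),(290,-50,12)),(s,S(292,447),(180,-50,12)),(s,S(137,396),(180,50,12)),
(d,D(30,456),(290,-50,12)),(d,D(165,560),(180,-50,12)),(d,D(312,458),(180,50,12)),
(s,S(158,130),(237,0,252)),(d,D(82,92),(237,0,252)),
(d,D(297,360),(100,0,None)),(s,S(265,135),(104,0,None))]
# plate labels: find best among the corner assignments
def W(x,l):
    a=x[2];l=np.array([l[0],l[1],x[3] if l[2] is None else l[2]])/1000
    return np.array([x[0]+np.cos(a)*l[0]-np.sin(a)*l[1],x[1]+np.sin(a)*l[0]+np.cos(a)*l[1],l[2]])
# initial labels by projection
x0=np.array([.496,.230,np.radians(-17),164])
cor=[(a,b,12) for a in(180,290) for b in(-50,50)]
o2=[]
for c,uv,l in obs:
    if l[2]==12: l=min(cor,key=lambda k:np.linalg.norm(px(c,W(x0,k))-uv))
    o2.append((c,uv,l))
f=lambda x:np.concatenate([px(c,W(x,l))-uv for c,uv,l in o2])
r=least_squares(f,x0,x_scale=[.01,.01,.02,10],loss="soft_l1")
x=r.x;print(x[:2],np.degrees(x[2]),x[3]);print(f(x).reshape(-1,2).round(1).tolist())
print([l for _,_,l in o2])
st=bot.read_state();R=st["tcp_rot"];p=st["position"]
yawz=np.degrees(np.arctan2(-R[1,2],-R[0,2]));print("tool -z yaw",yawz)
print("focus dist in tool axes", R.T@(np.array([x[0],x[1],x[3]/1000+.0225])-p)*1000)
```

```text
[0.49777754 0.22923751] -16.570080975128242 164.33698783382223
[[-1.1, 0.0], [0.0, 0.5], [0.1, -1.5], [-0.1, -1.4], [-1.2, -0.2], [-1.0, 0.3], [-0.4, -1.0], [-0.0, -0.2], [-1.0, -0.6], [1.0, 1.1], [0.2, -0.7]]
[(290, -50, 12), (290, 50, 12), (180, 50, 12), (180, -50, 12), (290, 50, 12), (180, 50, 12), (180, -50, 12), (237, 0, 252), (237, 0, 252), (100, 0, None), (104, 0, None)]
tool -z yaw 32.513228570107046
focus dist in tool axes [  12.09419905 -378.00184537 -215.33361074]
```

View pics/d6.png

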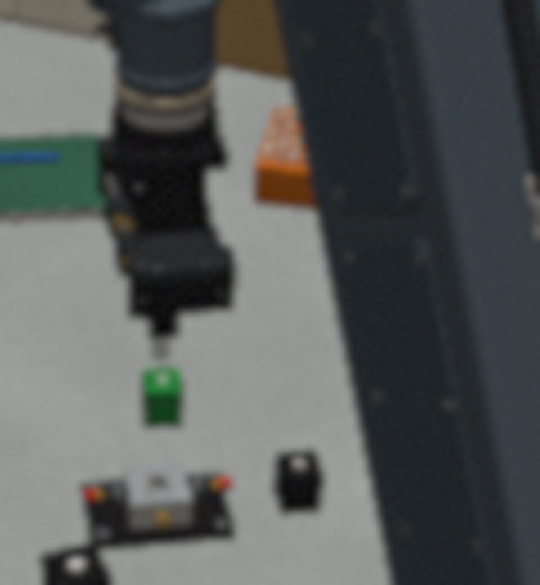

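The stand's pose fits to about 1 px: focus at (0.498, 0.229, 0.164), lens axis yaw −16.6°. I'll carry the cell over at height, then turn by +49.1°.

```bash
python3 -m inch '{"dp": [[0,-10,-5.7],[0,-20,-11.4],[0,-30,-17.1],[0,-30,-17.1],[0,-30,-17.1],[0,-30,-17.1],[0,-30,-17.1],[0,-30,-17.1],[0,-30,-17.1],[0,-30,-17.1],[0,-30,-17.1],[0,-30,-17.1],[0,-25,-14.2],[0,-15,-8.5],[0,-8,-4.3],[0,0,0],[0,0,0]], "yaw": [0,0,0,0,0,0,0,0,0,0,0,0,0,0,0,0,0]}' && python3 -m inch '{"dp": [[0,0,0],[0,0,0],[0,0,0],[0,0,0],[0,0,0],[0,0,0],[0,0,0],[0,0,0],[0,0,0],[0,0,0],[0,0,0]], "yaw": [3,5,6,7,7,7,6,5,3.1,0,0]}'
python3 - <<'E'
from h import *
import pickle
s=bot.capture("scene");d=bot.capture("side");w=bot.capture("wrist");pickle.dump((s,d,w),open("c7.pkl","wb"))
save(w,"w7",(0,0,560,420),1.4);save(s,"s7",(190,160,340,310),4);save(d,"d7",(160,110,310,230),5.3)
st=bot.read_state();R=st["tcp_rot"];p=st["position"]
print("tool -z yaw",np.degrees(np.arctan2(-R[1,2],-R[0,2])),st["force"],st["opening"])
print("to focus", R.T@(np.array([.4978,.2292,.1643+.0225])-p)*1000)
E
```

```text
time_s: 11.88
position: [0.4977, 0.2286, 0.1991]
tcp_rot: [[-0.001, 0.538, -0.843], [-0.001, -0.843, -0.538], [-1.0, -0.0, 0.001]]
force: [-0.5, -0.1, -0.4]
opening: 0.139
time_s: 12.8
position: [0.4985, 0.2272, 0.1994]
tcp_rot: [[-0.001, -0.286, -0.958], [-0.0, -0.958, 0.286], [-1.0, 0.001, 0.0]]
force: [0.5, 0.2, 0.2]
opening: 0.135
tool -z yaw -16.585446683642335 [-0.15909651  0.31801152 -0.66012973] 0.13885525972443633
to focus [12.71917886 -0.97307552  0.98251792]
```

View pics/w7.png

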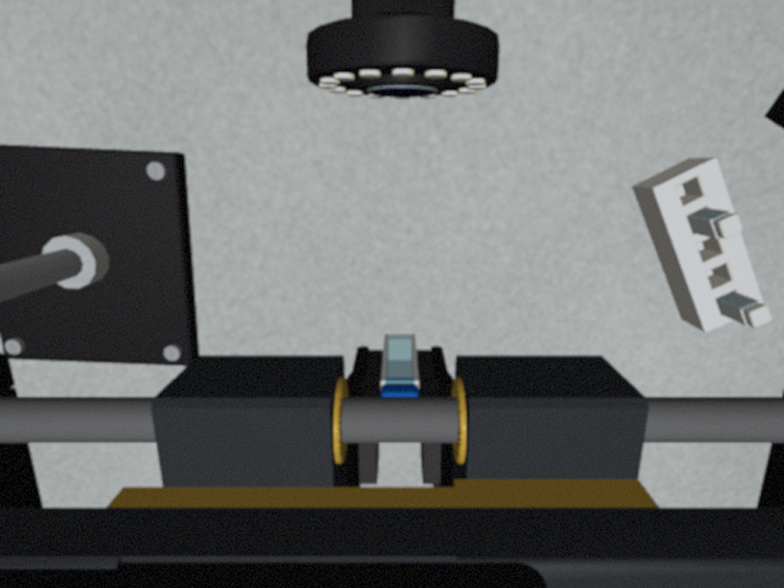

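View pics/s7.png

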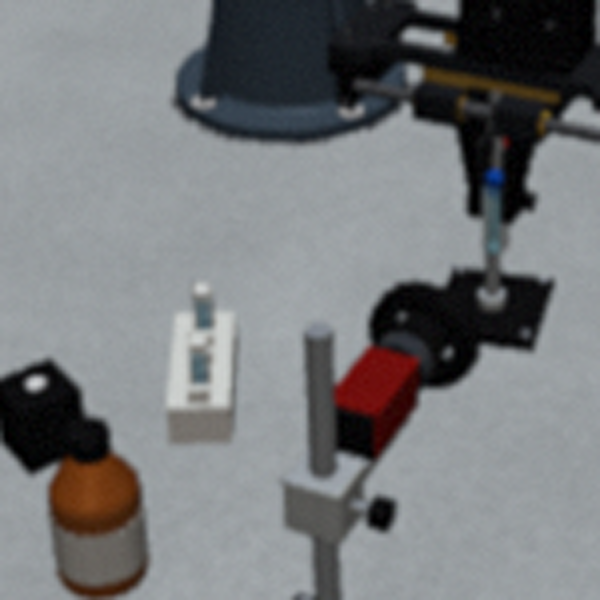

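View pics/d7.png

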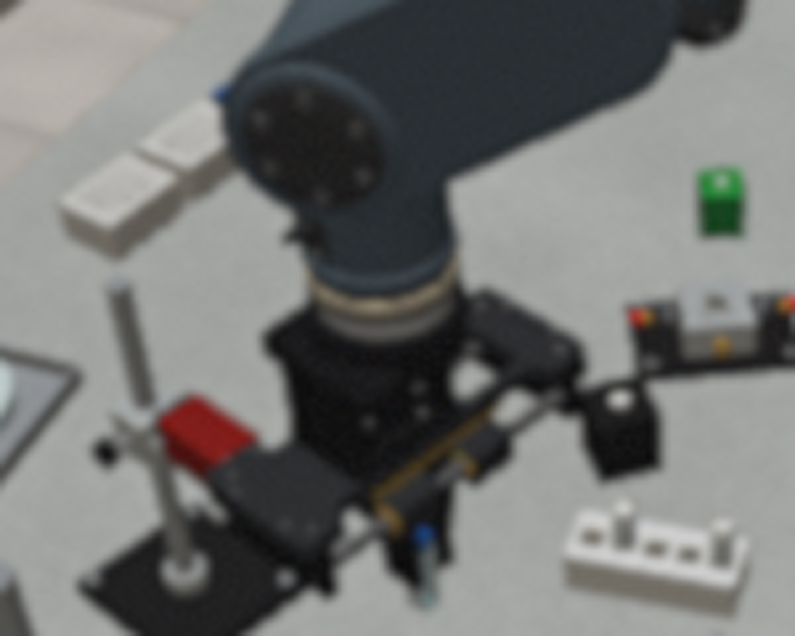

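The wrist view shows the ring light centred at x≈402 with the cell at x≈400 and square to it. I'll lower 12.5 mm to the axis and check.

```bash
python3 -m inch '{"dp": [[4,-0.5,0.5],[5,0,0],[3.5,0,0],[0,0,0],[0,0,0],[0,0,0]], "yaw": [0,0,0,0,0,0]}'
python3 - <<'E'
from h import *
import pickle
s=bot.capture("scene");d=bot.capture("side");w=bot.capture("wrist");pickle.dump((s,d,w),open("c8.pkl","wb"))
st=bot.read_state();R=st["tcp_rot"];p=st["position"]
ax=np.array([np.cos(np.radians(-16.57)),np.sin(np.radians(-16.57)),0]);side=np.array([-ax[1],ax[0],0])
foc=np.array([.4978,.2292,.1643]);L=foc+.1*ax
print("to focus", R.T@(foc+[0,0,.0225]-p)*1000,p,"lens->wrist px x1.4",px(w,L)*1.4)
for n,c,b,k in[("w8",w,(200,0,370,300),2),("s8",s,(250,160,350,260),6),("d8",d,(180,170,280,240),8)]:
    c=dict(c);im=cv2.resize(c["color"][b[1]:b[3],b[0]:b[2],::-1],None,fx=k,fy=k,interpolation=cv2.INTER_CUBIC)
    q=lambda P:tuple(int(v) for v in (px(c,P)-b[:2]+.5)*k)
    for t in np.linspace(0,2*np.pi,24): cv2.circle(im,q(L+.033*(np.cos(t)*side+np.array([0,0,np.sin(t)]))),1,(0,255,255),-1)
    cv2.circle(im,q(foc),2,(0,0,255),-1)
    cv2.circle(im,q(foc-[0,0,.015]),2,(0,255,0),-1);cv2.circle(im,q(foc+[0,0,.030]),2,(0,255,0),-1)
    cv2.imwrite(f"pics/{n}.png",im)
E
```

```text
time_s: 13.45
position: [0.498, 0.2293, 0.1869]
tcp_rot: [[-0.0, -0.285, -0.958], [-0.0, -0.958, 0.285], [-1.0, 0.0, 0.0]]
force: [0.3, 0.5, 0.9]
opening: 0.139
to focus [0.40628221 0.22136119 0.36063615] [0.49820862 0.22930927 0.18720646] lens->wrist px x1.4 [397.05822466  78.18986603]
```

View pics/w8.png

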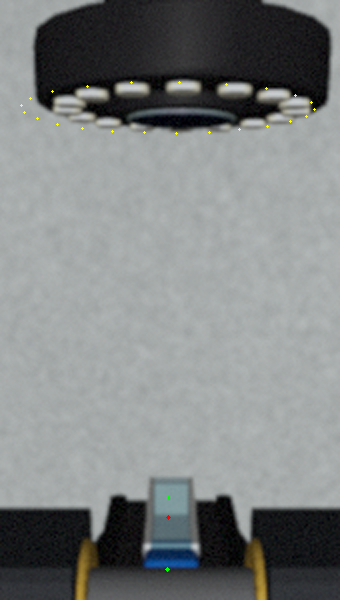

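View pics/s8.png

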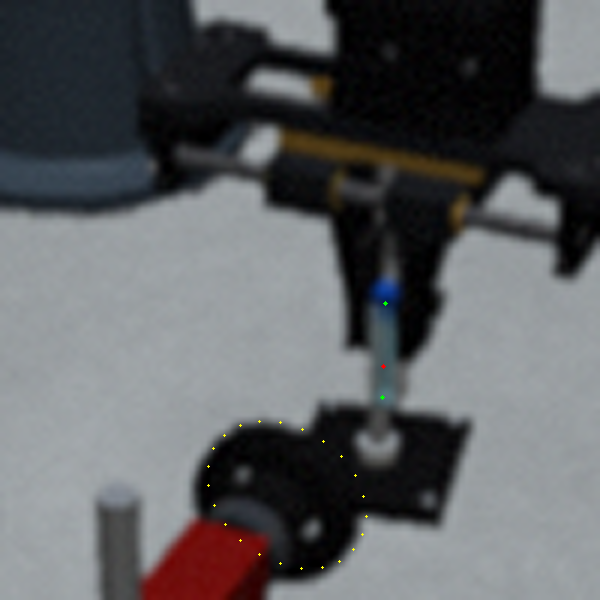

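View pics/d8.png

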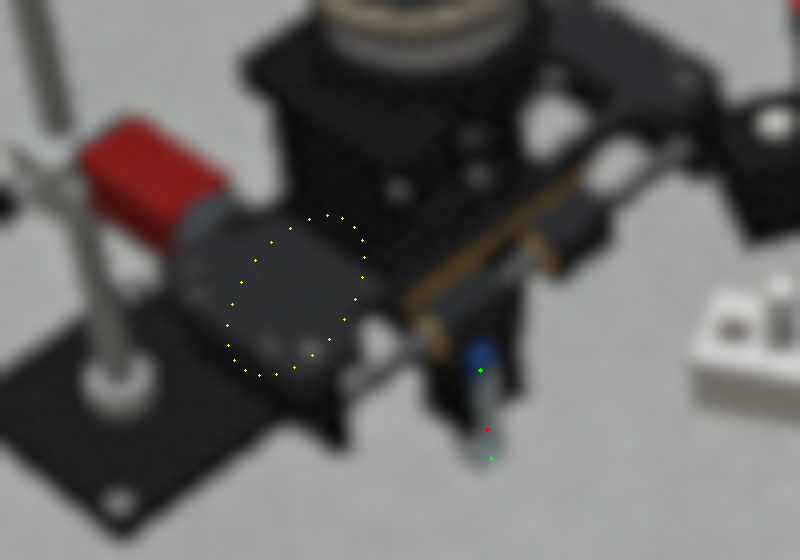

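The overlay agrees within about 3 mm everywhere. In the wrist view the lens sits at x≈183 against 172 for the cell, about 2 mm to the side, so I'll trim that.

```bash
python3 -m inch '{"dp": [[0,2,0],[0,0,0],[0,0,0],[0,0,0],[0,0,0],[0,0,0],[0,0,0],[0,0,0]], "yaw": [0,0,0,0,0,0,0,0]}'
python3 - <<'E'
from h import *
w=bot.capture("wrist");save(w,"w9",(200,0,370,300),2);s=bot.capture("scene");save(s,"s9",(80,80,360,290),2.8)
E
```

```text
time_s: 14.27
position: [0.4975, 0.2273, 0.1871]
tcp_rot: [[0.0, -0.285, -0.958], [0.0, -0.958, 0.285], [-1.0, -0.0, -0.0]]
force: [0.1, 0.7, -0.9]
opening: 0.14
```

View pics/w9.png

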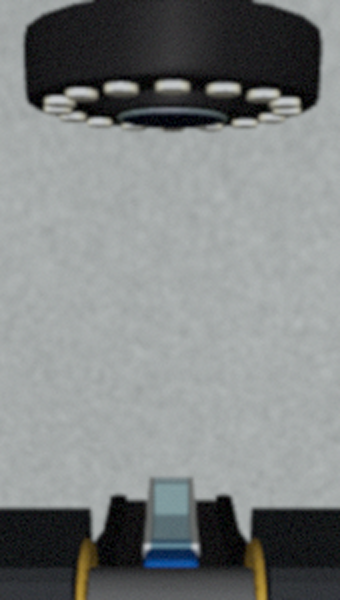

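View pics/s9.png

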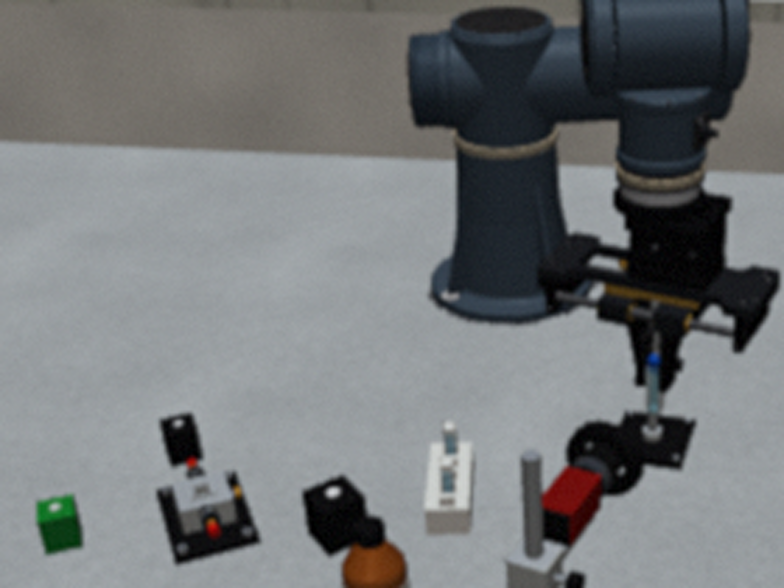

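The lens centre (172) and cell (172) now line up and the ring is square. The cell is held upright, the cover stands on the bench, and the rack, spares and bottle look unmoved. Handing in.

```bash
python3 -c "
from rig import bot
print(bot.hand_in())"
```

```text
the job is handed in; nothing more can be done
None
```

I lifted the cover off and set it open side down on the bench beside the holder. I then drew the blue-stoppered cell out by its frosted sides and handed in while holding it at the camera, at about 14 s of the 64 s allowed. The hand-in reports no verdict.

**Camera chosen:** the middle of the three stands. Its plate measured about 108 × 97 mm and its post 251 mm, against 110 × 100 mm and 252 mm in the description.

**Last checks:**
- **Position:** the cell and the lens centre line up in the wrist picture. The spot should be within about 3 mm of the focus point, given calibration good to about 2 mm.
- **Angle:** the tool was vertical. Its axis matched the lens axis fitted at −16.6°, and the ring light looked square in the picture.
- **Grip:** the opening stayed at about 12.2 mm on the 12.5 mm cell, and the well is empty.
- **Other things:** the cover stands upright and released. The rack, spare cells and bottle look unmoved, judged by eye only. Nothing came near the camera.

**Disagreement:** the pose I fitted to the stand from the scene and side cameras differed from the wrist view by about 2 mm sideways. I followed the wrist view and shifted 2 mm. The scene picture also suggested the cell may sit 1–2 mm lower than calculated, and I left that because the tolerance is 10 mm.

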